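Free and latch the sliding guard of a test enclosure

TASK

The sliding window guard of the bench test enclosure is held open by a tight brass stop pin. Drive the pin through to the back with the orange drift until it is clear of the guard's path, lay the drift back down on the bench, and then push the guard shut by its red tab, gently and without ramming or slamming it, until the spring latch clicks in and holds it. Leave the beaker, the pipe union and the tape measure where they are.

Things in the scene. Friction and masses are not known exactly. Their poses are not given: they have to be found in the camera images.
- enclosure: Blue test enclosure fixed on a grey base plate (x -40..85, y -172..120, 12 mm high). Origin: on the bench, below the middle of the closed guard; x from front (robot side) to back, y along the guides, the way the guard closes, z up (mm). Blue chamber: x 13..83, y -73..73, up to z 122. Guides: to z 26 in front of the guard (x -16..-8), to z 114 behind it (x 9..19).
- bore_mouth (a point): Centre of the bore's mouth, 50 mm above the bench, in the front face of a dark steel boss (34 mm wide, enclosure x -30..-10, y 13..47, z 12..70; a like boss behind the guard's channel, x 14..32). Axes as the enclosure. The bore runs along +x, 16 mm in diameter, mouth chamfered 4 mm. The pin's near end starts 12 mm inside the mouth.
- stop_pin (a joint): Travel in m of the captive brass stop pin (14 mm diameter, 50 long) along +x. 0 at the start: it crosses the channel and stops the guard at guard_slide 0.037. It is tight: moves under about 9 N, stays where left, end stop at 0.034. From 0.025 on it clears the guard; the drift's tip is then 37 mm inside the mouth, and must be drawn out before the guard passes.
- guard_slide (a joint): How far the guard is open (m); starts at 0.060..0.095, drags with 2.5 N, stays where left. The latch catches somewhere between 0 and 0.008 (its clamped place cannot be read: feel for it). Before that the bolt is lifted over 18 mm (3 to 8 N more) and a sprung buffer pushes back over 6 mm (0.9 N/mm). 15 N in all clicks it in. Hard stop 3 mm past the catch.
- guard: The guard: clear window in an aluminium frame, 12 mm thick (x -6..6), 120 long (y -60..60), z 16..116 above the bench. Origin: on the bench below its middle; axes as the enclosure. A guard that is not caught comes back some mm. Over 40 N on it counts as ramming, over 0.25 m/s as slamming.
- push_tab (a point): Centre of the red push tab that stands up from the guard's frame near its trailing end: 30 mm wide (x), 10 mm thick (y), from 116 to 152 mm above the bench (this point at 134). Axes as the enclosure; push it towards +y on its rear face, which lies 5 mm towards -y from this point.
- latch_bolt (a joint): Lift in m of the spring bolt with a red cap, in the dark housing on the yellow latch head (36 mm wide, enclosure y 56..114 or up to 8 mm less, up to z 149). 0 when down: before the guard's striker reaches it, and again once it has dropped behind the striker; up to about 0.007 while the striker passes under it.
- drift: The drift: square orange handle 16 x 16 x 75 mm with a steel nose 9 mm in diameter and 60 mm long, lying on the bench left of the enclosure. Origin: on its axis, inside the handle near the centre of mass (8 mm above the bench when it lies); x points along it to the nose. Handle from x -45 to 30, nose from 30 to 90 mm. 120 g.
- beaker: Small clear beaker, 50 mm wide, 60 high, right of the work; origin under its centre. Leave it alone.
- union: Dark grey pipe union, about 50 x 52 x 52 mm, in front of the work at the left; origin under its centre. Leave it alone.
- tape: Yellow tape measure, about 68 x 70 x 36 mm, left at the back; origin under its centre. Leave it alone.

How it is judged:
On the way, in this order (a step that is already met when the one before it is completed fails the run):
1. the stop pin is driven clear of the guard's path while the guard is still open (value of joint stop_pin above 0.025 m and value of joint guard_slide above 0.045 m), for 0.2 s.
2. the drift lies on the bench, let go, before the guard is shut (height (world z) of drift below 0.015 m and angle between drift's own x axis and vertical above 1.4 rad and linear speed of drift below 0.03 m/s and contact force between the fingers and drift below 0.1 N and value of joint guard_slide above 0.025 m), for 0.2 s.
3. the guard is shut and the bolt has dropped behind its striker (value of joint guard_slide below 0.0105 m and value of joint latch_bolt below 0.0015 m), for 0.2 s.
At the end, for the whole second after the job is handed in: The guard is shut (guard_slide below 0.0105) with the latch bolt down (below 0.0015) behind its striker and nothing holding it; the stop pin is still driven through by more than 25 mm; the drift lies at rest on the bench itself (all of step 3 and value of joint stop_pin above 0.025 m and height (world z) of drift below 0.015 m and linear speed of drift below 0.02 m/s); the robot touches nothing.
It fails at once if the guard is rammed (over 40 N) (contact force between any of the arm, the fingers, drift and guard above 40 N).
It fails at once if the guard is slammed (over 0.25 m/s) (velocity of joint guard_slide below -0.25 m/s).
It fails at once if a bystander is moved by more than 20 mm (distance of any of beaker, union, tape from where it was at the start of the episode above 0.02 m).
It also fails if it takes over 64 s, if anything falls off the work surface, if the arm or the gripper's body presses on something with over 40 N, if the wrist force passes 120 N, or if a joint passes its speed limit or range.

ROBOT

A 6-joint arm with a two-finger parallel gripper is mounted at the origin on a cart in front of the work surface, level with it; the furniture and walls round the work are solid. World frame = base frame: x ahead of the robot, y to its left, z up, the work surface at z = 0. Lengths are in m, angles in rad, forces in N, time in s.
With the tool pointing down it reaches from about 0.375 to 0.925 m from the base axis. Payload 5.7 kg.
Tool frame: the origin (TCP) lies at the very end of the fingers, on their centre line; the grasp point (between the pads) lies 19 mm behind it; z points along the fingers, y is the line along which they close (so a half turn about z gives the same grasp; the last joint's range is limited). The gripper opens to 88 mm and grips with 3 to 60 N. Pads are 20 mm wide; open, the fingers measure 115 mm over their backs; the gripper's body (75 mm by 178 mm) begins 61 mm behind the grasp point.
Start: joints at [1.068, 0.359, 1.51, -0, 1.272, -0.115], TCP at [0.227, 0.555, 0.223] pointing down, gripper open.
Joint ranges: [-2.97, 2.97], [-1.01, 2.36], [0.21, 2.38], [-0.96, 4.11], [0.2, 2.71], [-2.98, 2.98]. Speed limits (rad/s): [2.39, 2.39, 3.14, 3.14, 3.14, 3.14].

INTERFACE

Orientations are given as a unit quaternion [w, x, y, z].
In Python, from cell import ctrl, gripper_open, clamp, vision, cut_out gives the robot as it stands. Calls block until the motion is done:
- ctrl.reach(position, orientation): joint-space move of the TCP to a pose.
- ctrl.line_to(position, frame=None, speed=0.15): straight line of the TCP; frame=None keeps the orientation; speed is the mean speed in m/s.
- ctrl.movej(angles): joint-space move.
- gripper_open() and clamp(squeeze=None): open the fingers fully, or close them until they stop; squeeze is the grip in N (None keeps the last).
- ctrl.sleep(seconds).
- ctrl.inverse_kinematics(position, orientation): joint angles nearest the present ones, or None.
- vision.snapshot(name): name is "scene" or "top" or "wrist"; returns a dict with "image" (384x512x3 uint8, blue, green, red), "intrinsics" (3x3 intrinsics, pixels), "T" (4x4, takes a point from camera to world coordinates); the wrist camera has in their place "T_tool_cam" (4x4, takes a point from camera to tool coordinates, whose origin is the TCP and whose axes are the flange's). Camera axes: x right, y down, z forward; pixel columns grow to the right and rows downward; lengths in m; the calibration is good to about 2 mm. The wrist camera is an equidistant fisheye: a pixel r from the principal point sees the ray r / f radians off the axis. A picture is of the moment at which its call begins: read the wrist's pose just before it. There is no depth.
A pose or a line that the arm cannot do raises ctrl.IKError and nothing moves.
- ctrl.hand_in(): hands the job in; it is judged then, once.
Trained networks look in the newest picture that a camera, given by its name, has taken for a name from the list of things; names that differ only in an ending like _2 or _b are one class to them, and where a whole thing is asked for, a point or a joint stands for the part that bears it (a point fixed in the world has none). Each returns a list of dicts, best first, with "score" (0 to 1); they miss things now and then, are a little off and sometimes report something else, mostly with a low value. They report only what shows in the picture. A call takes as long as a camera call.
- cut_out(target, camera): "pixels" (384x512 bool, what is visible of it) and "bbox" ([left, top, right, bottom] in pixels, round what is visible of it).
Readings, each from a call of its own:
- ctrl.current_clock(): time.
- ctrl.current_joints(): joint angles.
- ctrl.current_qd(): joint speeds.
- ctrl.current_joint_torque(): joint torques, N m.
- ctrl.current_ee_pos(): TCP position.
- ctrl.current_tcp_rot(): TCP orientation.
- ctrl.current_ft_force(): force on the tool from outside, world axes, zero at the start.
- ctrl.current_moment(): the same for the moment, N m.
- ctrl.current_grip_width(): finger opening in m.
- ctrl.current_finger_force(): force on a finger pad.
Only numpy, scipy, OpenCV 4.12 (cv2) and the standard library are available. Lean on these libraries where they do the work, as an engineer would, in place of code of your own. Each camera call takes 0.05 s, during which the arm holds its last target. There are 200 camera calls.

## Working session

There is one attempt and no reset: what is moved stays moved. The work goes in short steps, each a Python script; the robot and the scene stay as the last script left them, time stands still between calls to the robot, and variables do not carry over. Pictures are saved under pics/ and viewed, at most 10 in all, crops included, and the job is handed in when it is done.

```bash
ls; mkdir -p pics; python3 - <<'E'
from cell import *
import cv2,numpy as np
for n in("scene","top"):
    s=vision.snapshot(n); cv2.imwrite(f"pics/{n}0.png",s["image"]); print(n,s["intrinsics"].round(1).tolist(),s["T"].round(4).tolist())
    np.savez(f"{n}0.npz",K=s["intrinsics"],T=s["T"],im=s["image"])
    for t in("enclosure","guard","push_tab","latch_bolt","drift","stop_pin","beaker","union","tape"):
        r=cut_out(t,n)
        print(t,[(round(d["score"],2),list(map(int,d["bbox"])),int(d["pixels"].sum())) for d in r[:2]])
        if r: np.save(f"m_{n}_{t}.npy",r[0]["pixels"])
print(ctrl.current_clock(),ctrl.current_tcp_rot())
E
```

```text
cell.py
pics
scene [[412.3, 0.0, 262.0], [0.0, 412.3, 190.3], [0.0, 0.0, 1.0]] [[0.7331, -0.4812, 0.4806, -0.0225], [-0.68, -0.5053, 0.5313, -0.5393], [-0.0128, -0.7163, -0.6976, 0.8891], [0.0, 0.0, 0.0, 1.0]]
enclosure []
guard [(0.82, [290, 190, 329, 240], 988), (0.43, [223, 134, 244, 154], 311)]
push_tab [(0.76, [287, 189, 329, 241], 1105)]
latch_bolt []
drift [(0.78, [200, 173, 230, 186], 138)]
stop_pin []
beaker [(0.67, [329, 296, 354, 329], 611)]
union [(0.79, [198, 199, 218, 220], 294), (0.63, [292, 188, 330, 241], 1102)]
tape [(0.67, [225, 132, 243, 152], 359)]
top [[380.2, 0.0, 254.7], [0.0, 380.2, 195.8], [0.0, 0.0, 1.0]] [[0.0777, -0.9751, 0.2077, 0.2998], [-0.997, -0.0766, 0.0136, 0.0543], [0.0027, -0.2082, -0.9781, 1.2811], [0.0, 0.0, 0.0, 1.0]]
enclosure [(0.71, [237, 156, 328, 214], 3463)]
guard [(0.58, [276, 186, 317, 201], 433), (0.3, [233, 155, 330, 213], 3528)]
push_tab [(0.66, [274, 184, 317, 200], 398)]
latch_bolt []
drift [(0.5, [182, 188, 202, 221], 217)]
stop_pin [(0.68, [274, 187, 323, 199], 415), (0.68, [183, 190, 197, 223], 118)]
beaker [(0.75, [355, 237, 378, 255], 245)]
union [(0.7, [158, 151, 181, 172], 356), (0.59, [213, 228, 227, 249], 165)]
tape [(0.92, [159, 149, 179, 175], 348), (0.46, [235, 154, 331, 211], 3515)]
1.0 [-1.04672231e-05  1.92668781e-01  9.81263847e-01 -6.39403531e-05]
```

```bash
python3 - <<'E'
import cv2,numpy as np
a=cv2.imread("pics/top0.png")[135:270,140:390]; b=cv2.imread("pics/scene0.png")[110:350,170:390]
cv2.imwrite("pics/topc.png",cv2.resize(a,None,fx=3.2,fy=3.2,interpolation=cv2.INTER_CUBIC))
cv2.imwrite("pics/scenec.png",cv2.resize(b,None,fx=2.5,fy=2.5,interpolation=cv2.INTER_CUBIC))
E
```

```text
(no output)
```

View pics/topc.png

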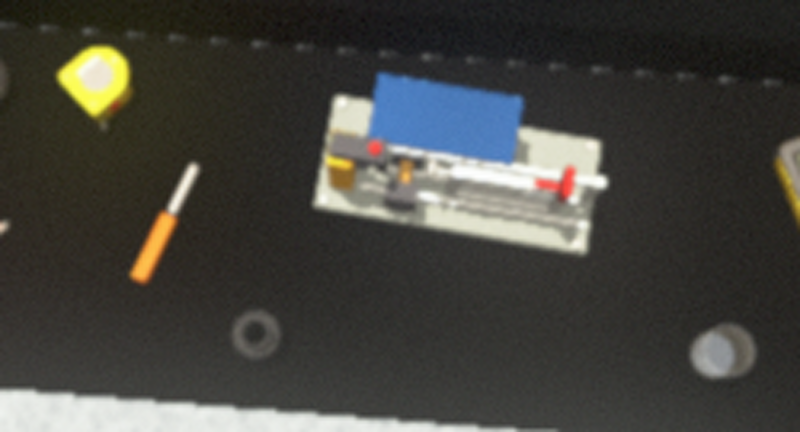

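View pics/scenec.png

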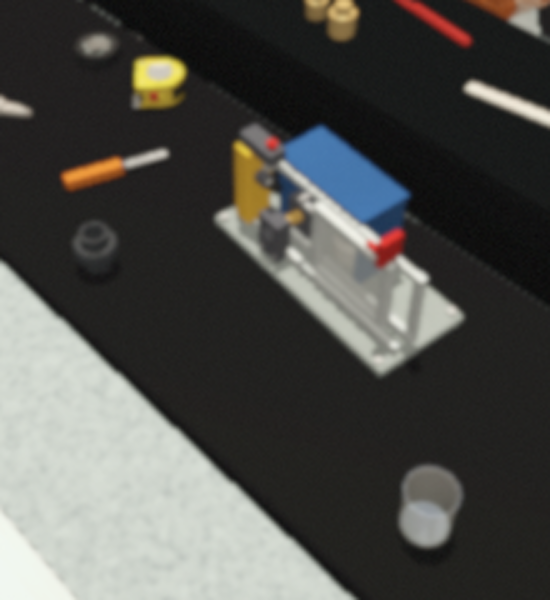

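Top view: base plate corners at crop px (335,95), (602,140), (587,252), (315,207), with the latch at the left. The drift runs from (140,280) to (195,165), nose away from the robot. The scene view agrees: plate corners at (217,217), (380,373), (463,317), bosses at the left end, and the red tab at (388,247).

```bash
cat > h.py <<'E'
import numpy as np,cv2
from scipy.optimize import least_squares
from scipy.spatial.transform import Rotation as R
def proj(P,K,T):
    c=(np.asarray(P)-T[:3,3])@T[:3,:3]; return c[:,:2]/c[:,2:]*[K[0,0],K[1,1]]+[K[0,2],K[1,2]]
def onplane(uv,K,T,z):
    uv=np.atleast_2d(uv); d=np.c_[(uv-[K[0,2],K[1,2]])/[K[0,0],K[1,1]],np.ones(len(uv))]@T[:3,:3].T
    return T[:3,3]+d*((z-T[2,3])/d[:,2])[:,None]
def fish_ray(uv,K,T):
    p=(np.atleast_2d(uv)-[K[0,2],K[1,2]])/[K[0,0],K[1,1]]; th=np.linalg.norm(p,axis=1)
    return np.c_[p*(np.sin(th)/np.maximum(th,1e-9))[:,None],np.cos(th)]@T[:3,:3].T
def fish_plane(uv,K,T,z):
    d=fish_ray(uv,K,T); return T[:3,3]+d*((z-T[2,3])/d[:,2])[:,None]
def fish_proj(P,K,T):
    c=(np.asarray(P)-T[:3,3])@T[:3,:3]; r=np.linalg.norm(c[:,:2],axis=1); th=np.arctan2(r,c[:,2])
    return c[:,:2]*(th/np.maximum(r,1e-9))[:,None]*[K[0,0],K[1,1]]+[K[0,2],K[1,2]]
def down(yaw):  # tool z down, tool y (closing) at world angle yaw+90deg
    q=(R.from_euler('z',yaw)*R.from_euler('x',np.pi)).as_quat(); return q[[3,0,1,2]]
def enc(e,P): # enclosure (mm) -> world
    x,y,w=e; P=np.atleast_2d(P)/1000.; c,s=np.cos(w),np.sin(w)
    return np.c_[x+c*P[:,0]-s*P[:,1],y+s*P[:,0]+c*P[:,1],P[:,2]]
def wrist(name):
    from cell import ctrl,vision
    p=np.array(ctrl.current_ee_pos());q=np.array(ctrl.current_tcp_rot())
    s=vision.snapshot("wrist"); T=np.eye(4);T[:3,:3]=R.from_quat(q[[1,2,3,0]]).as_matrix();T[:3,3]=p
    T=T@s["T_tool_cam"]; np.savez(name+".npz",K=s["intrinsics"],T=T,im=s["image"]); cv2.imwrite(f"pics/{name}.png",s["image"])
    return s["image"],s["intrinsics"],T
E
python3 - <<'E'
from h import *
t=np.load("top0.npz");s=np.load("scene0.npz")
ct=np.array([(335,95),(602,140),(587,252),(315,207)])/3.2+[140,135]; cs=np.array([(217,217),(380,373),(463,317)])/2.5+[170,110]
B=[(85,120,12),(85,-172,12),(-40,-172,12),(-40,120,12)]; S=[B[3],B[2],B[1]]
f=lambda e:np.r_[(proj(enc(e,B),t["K"],t["T"])-ct).ravel(),(proj(enc(e,S),s["K"],s["T"])-cs).ravel()]
r=least_squares(f,[.6,0,-.15],loss='soft_l1');print(r.x,r.fun.round(1))
d=onplane(np.array([(140,282),(195,163)])/3.2+[140,135],t["K"],t["T"],.008);print("drift ends",d)
for c,n in((t,"top"),(s,"scene")):
  m=np.load(f"m_{n}_drift.npy");uv=np.argwhere(m)[:,::-1];p=onplane(uv,c["K"],c["T"],.008)[:,:2];w,v=np.linalg.eigh(np.cov(p.T));print(n,p.mean(0),v[:,1],np.ptp(p@v[:,1]))
E
```

```text
[ 0.57947977  0.00201391 -0.09971461] [ 0.6  0.2  0.5  0.6  0.2  0.9  0.2 -0.  -1.4 -1.1  0.1 -0.9  0.6 -1.3]
drift ends [[0.45755738 0.30307756 0.008     ]
 [0.59023771 0.25915141 0.008     ]]
top [0.52049752 0.28619253] [-0.94481321  0.32760952] 0.13582751941258586
scene [0.49685187 0.28495694] [-0.94417359  0.32944838] 0.11348950641491029
```

```bash
python3 - <<'E'
from h import *
from cell import *
e=[.5795,.002,-.0997]
for p in ([.50,.288,.20],enc(e,[-130,0,250])[0].tolist()):
    for yw in (-.335,):
        q=ctrl.inverse_kinematics(p,down(yw)); print(p,None if q is None else np.round(q,2))
p=enc(e,[-90,-20,260])[0]
ctrl.reach(p,down(e[2])); im,K,T=wrist("w_enc"); print(ctrl.current_ee_pos(),T.round(3).tolist(),K.round(1).tolist(),ctrl.current_clock())
for t in("enclosure","guard","push_tab","latch_bolt","drift"):
    print(t,[(round(d["score"],2),list(map(int,d["bbox"])),int(d["pixels"].sum())) for d in cut_out(t,"wrist")[:2]])
ctrl.reach([.50,.288,.15],down(-.335)); im,K,T=wrist("w_dr")
r=cut_out("drift","wrist")
if r: np.save("m_wdr.npy",r[0]["pixels"]);print(r[0]["score"],r[0]["bbox"])
print(ctrl.current_clock(),ctrl.current_ft_force())
cv2.imwrite("pics/w_enc2.png",cv2.resize(cv2.imread("pics/w_enc.png"),None,fx=1.5,fy=1.5,interpolation=cv2.INTER_CUBIC))
E
```

```text
[0.5, 0.288, 0.2] [ 0.4   0.35  1.59 -0.    1.21  2.31]
[0.45014557083144013, 0.01493953841819841, 0.25] [-0.12  0.11  1.78 -0.    1.25  1.79]
[ 0.48800033 -0.00829004  0.25993828] [[-0.098, -0.963, -0.25, 0.557], [-0.995, 0.095, 0.025, -0.015], [-0.001, 0.251, -0.968, 0.421], [0.0, 0.0, 0.0, 1.0]] [[297.3, 0.0, 252.2], [0.0, 297.3, 191.2], [0.0, 0.0, 1.0]] 3.275
enclosure [(0.97, [122, 15, 384, 131], 22533), (0.69, [420, 171, 463, 210], 1206)]
guard [(0.86, [222, 82, 366, 113], 2235)]
push_tab [(0.65, [225, 81, 367, 110], 2167), (0.32, [0, 70, 40, 117], 1308)]
latch_bolt [(0.57, [156, 88, 172, 99], 140)]
drift [(0.78, [64, 123, 78, 203], 735)]
0.89 [242.5, 95.4, 258.4, 221.2]
4.8333 [ 0.24936508 -0.30138962 -0.79384856]
```

View pics/w_enc2.png

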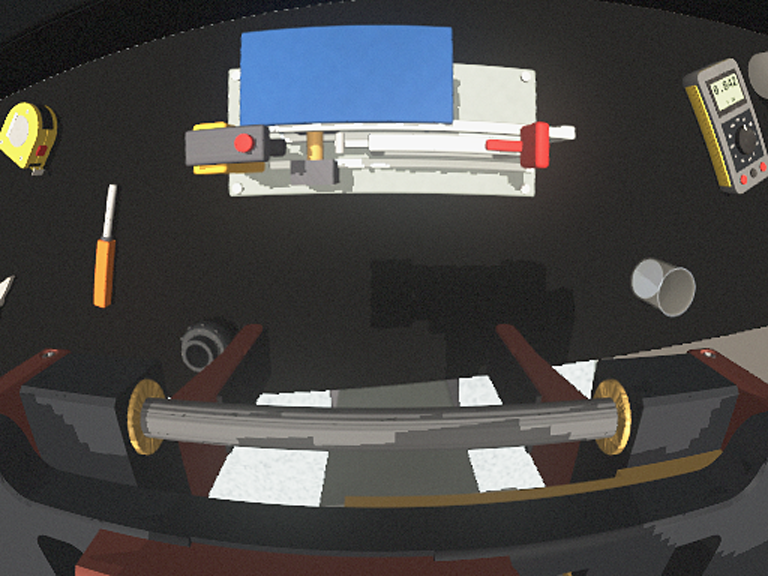

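View pics/w_dr.png

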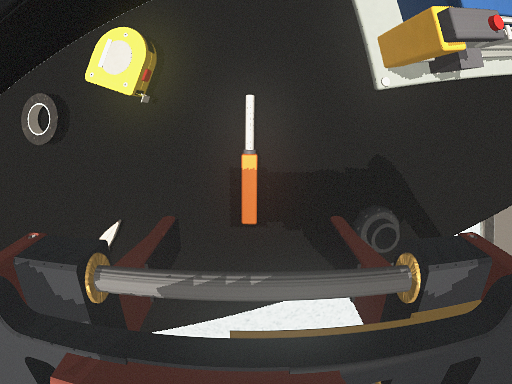

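w_enc (1.5× px): base plate corners at (229,69), (535,69), (535,194), (230,195), chamber top at (242,33), (452,27), (452,122), (241,123), boss near (315,170), red tab around (535,145). w_dr: drift is vertical in the image, handle rear at (249,224), nose tip at (249,95), and the union sits at (380,232).

```bash
python3 - <<'E'
from h import *
w=np.load("w_enc.npz");K,T=w["K"],w["T"]
obs=np.array([(229,69),(535,69),(535,194),(230,195),(242,33),(452,27),(452,122),(241,123)])/1.5
B=[(85,120,12),(85,-172,12),(-40,-172,12),(-40,120,12),(83,73,122),(83,-73,122),(13,-73,122),(13,73,122)]
f=lambda e:(fish_proj(enc(e,B),K,T)-obs).ravel()
r=least_squares(f,[.58,0,-.1],loss='soft_l1');print(r.x,r.fun.round(1)); e=r.x
print("boss front top px*1.5",fish_proj(enc(e,[(-30,47,70),(-30,13,70),(-10,47,70),(-10,13,70)]),K,T)*1.5)
# tab top edge z=152: red in w_enc
im=w["im"];hsv=cv2.cvtColor(im,cv2.COLOR_BGR2HSV)
m=((hsv[...,0]<8)|(hsv[...,0]>172))&(hsv[...,1]>150)&(hsv[...,2]>100)
m[:,:320]=0;m[115:]=0;m[:,380:]=0
n,l,st,c=cv2.connectedComponentsWithStats(m.astype(np.uint8));print(st[1:],c[1:])
for g in (55,65,75,85,95): print(g,(fish_proj(enc(e,[(-15,-55-g,152),(15,-55-g,152),(-15,-45-g,152),(15,-45-g,152)]),K,T)).round(1).tolist())
w=np.load("w_dr.npz");K,T=w["K"],w["T"];m=np.load("m_wdr.npy")
p=fish_plane(np.argwhere(m)[:,::-1],K,T,.008)[:,:2];ww,v=np.linalg.eigh(np.cov(p.T));a=v[:,1]*np.sign(v[0,1]);s=p@a;pe=p.mean(0)
print("drift yaw",np.arctan2(a[1],a[0]),"len",np.ptp(s),"ends",pe+a*(s.min()-pe@a),pe+a*(s.max()-pe@a))
print("handle rear/front, tip",fish_plane([(249,224),(250,154),(249.5,95)],K,T,.008))
print("union",fish_plane([(380,237)],K,T,.03))
cv2.imwrite("pics/crop1.png",cv2.resize(im[60:140,110:390],None,fx=2.8,fy=2.8,interpolation=cv2.INTER_CUBIC))
E
```

```text
[ 0.58128259  0.00509256 -0.09675618] [-1.2 -1.   1.3 -0.7  0.9  1.7 -1.2  1.1 -1.2 -1.7  1.  -1.6  1.9  0.3
 -1.7  2.4]
boss front top px*1.5 [[290.80601732 184.77322296]
 [333.45932206 183.74387877]
 [290.37199106 159.66661658]
 [333.21804887 158.39243091]]
[[355  81  12  31 289]
 [353  82   3   3   4]
 [348  85   1   1   1]
 [351  84   1   1   1]
 [354  88   1   1   1]
 [324  93  25   8 165]
 [347 108   1   1   1]
 [353 111   3   1   3]] [[360.70934256  96.41522491]
 [354.25        83.        ]
 [348.          85.        ]
 [351.          84.        ]
 [354.          88.        ]
 [336.03030303  96.54545455]
 [347.         108.        ]
 [354.         111.        ]]
55 [[347.4, 110.3], [347.7, 78.4], [337.2, 109.7], [337.5, 77.6]]
65 [[357.5, 110.9], [357.8, 79.3], [347.4, 110.3], [347.7, 78.4]]
75 [[367.2, 111.6], [367.6, 80.2], [357.5, 110.9], [357.8, 79.3]]
85 [[376.7, 112.3], [377.2, 81.2], [367.2, 111.6], [367.6, 80.2]]
95 [[386.0, 113.0], [386.5, 82.2], [376.7, 112.3], [377.2, 81.2]]
drift yaw -0.3450854344181432 len 0.13438359921738469 ends [0.46026907 0.30565563] [0.58673029 0.26019674]
handle rear/front, tip [[0.45812523 0.30633787 0.008     ]
 [0.52972281 0.28013576 0.008     ]
 [0.58688833 0.26073662 0.008     ]]
union [[0.40212407 0.1737109  0.03      ]]
```

View pics/crop1.png

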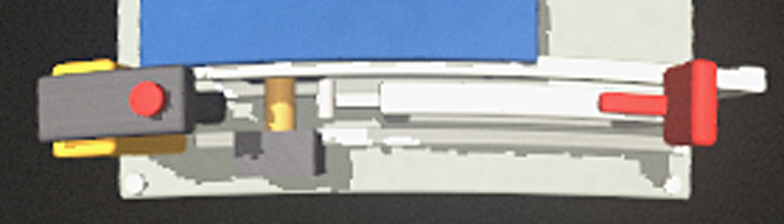

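```bash
cat >> h.py <<'E'
E0=[.5810,.0045,-.0972]
DR=np.array([.5026,.2904]);DY=-.345
E
python3 - <<'E'
from h import *
from cell import *
ctrl.reach([*DR,.09],down(DY)); ctrl.line_to([*DR,.003],speed=.08); clamp(50); print("w",ctrl.current_grip_width())
ctrl.line_to([*DR,.12],speed=.15); print(ctrl.current_ft_force())
p=enc(E0,[-30-90-30,30,0])[0]
ctrl.reach([p[0],p[1],.12],down(E0[2])); ctrl.line_to([p[0],p[1],.045],speed=.1)
im,K,T=wrist("w_pre"); t=ctrl.current_ee_pos();print(t,p,ctrl.current_ft_force(),ctrl.current_grip_width(),ctrl.current_clock())
cv2.imwrite("pics/w_pre2.png",cv2.resize(im[0:220,100:400],None,fx=2.6,fy=2.6,interpolation=cv2.INTER_CUBIC))
P=enc(E0,[(-60,30,50),(-30,30,50),(-30,47,70),(-30,13,70),(-30,47,12),(-30,13,12)]);print(((fish_proj(P,K,T)-[100,0])*2.6).round(0).tolist())
E
```

```text
w 0.01565629329031114
[ 0.21094218 -0.97951905 -1.18293052]
[0.43524457 0.04903004 0.04546798] [0.43461944 0.04891545 0.        ] [-0.22714367 -0.26333205 -1.01703492] 0.015595418226405073 10.3917
[[399.0, 201.0], [399.0, 59.0], [303.0, 29.0], [495.0, 29.0], [330.0, 105.0], [466.0, 106.0]]
```

View pics/w_pre2.png

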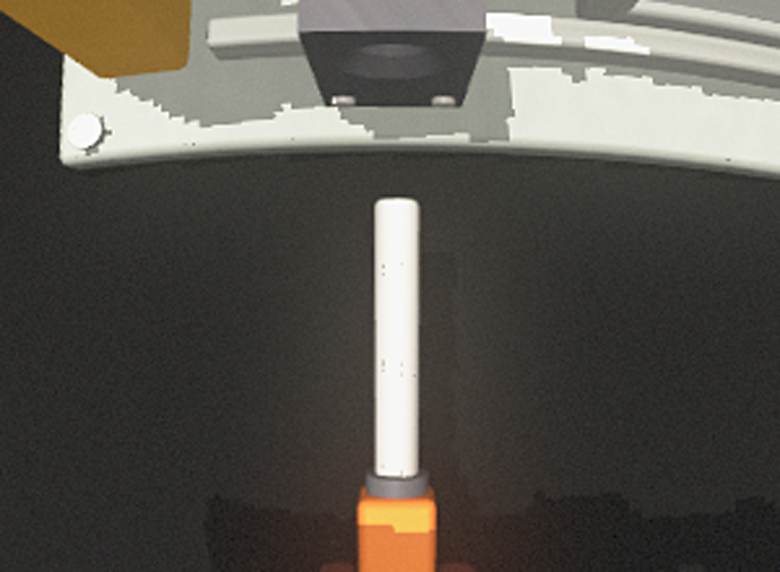

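The drift tip is at (397,200) and the bore at about (392,62), so the aim is within about 1 mm; I'll shift 0.7 mm to +y and drive in.

```bash
python3 - <<'E'
from h import *
from cell import *
def go(d,speed): # tip depth inside mouth, mm
    p=enc(E0,[-120+d,30.7,0])[0]; ctrl.line_to([p[0],p[1],.045],speed=speed)
    t=np.array(ctrl.current_ee_pos()); ax=np.array([np.cos(E0[2]),np.sin(E0[2]),0])
    F=np.array(ctrl.current_ft_force()); lat=np.array([-ax[1],ax[0],0])
    a=(t-enc(E0,[-120,30,0])[0])@ax*1000
    print(d,round(a,1),"F ax %.1f lat %.1f z %.1f"%(F@ax,F@lat,F[2])); return F@ax,np.linalg.norm([F@lat,F[2]])
go(-5,.1); c=None
for d in range(-3,50):
    f,l=go(d,.03)
    if l>12 or f<-25: print("stop");break
    if c is None and f<-5 and d>6: c=d; print("contact",d)
    if c is not None and d>=c+29: break
print(ctrl.current_clock(),ctrl.current_grip_width())
E
```

```text
-5 -4.5 F ax -0.0 lat 0.5 z -2.0
-3 -3.5 F ax -0.4 lat 0.5 z -0.2
-2 -2.1 F ax 0.2 lat 0.3 z -1.4
-1 -0.9 F ax 0.6 lat -0.6 z -1.4
0 0.1 F ax 0.7 lat -0.3 z -1.1
1 1.1 F ax -0.7 lat 0.4 z -1.2
2 2.1 F ax -0.7 lat -0.6 z -1.3
3 3.1 F ax -0.8 lat -1.0 z -1.4
4 4.1 F ax 0.2 lat -0.1 z -0.4
5 5.1 F ax 0.2 lat 0.8 z -1.1
6 6.1 F ax 0.5 lat -0.3 z -2.1
7 7.1 F ax -0.5 lat 0.5 z -1.7
8 8.1 F ax 0.2 lat 0.5 z -1.3
9 9.1 F ax -0.1 lat 0.4 z -0.6
10 10.1 F ax 0.0 lat 0.1 z -0.3
11 11.1 F ax 0.4 lat -0.3 z -0.4
12 12.0 F ax -1.5 lat 0.5 z -1.2
13 12.0 F ax -4.1 lat -0.0 z -0.4
14 12.0 F ax -4.5 lat 0.9 z 0.7
15 12.1 F ax -7.8 lat -0.2 z 1.8
contact 15
16 12.4 F ax -8.3 lat 0.2 z 2.8
17 13.2 F ax -8.3 lat 0.4 z 2.7
18 14.1 F ax -8.0 lat -0.3 z 2.2
19 15.1 F ax -8.5 lat 0.5 z 3.4
20 16.1 F ax -8.2 lat -0.0 z 3.1
21 17.1 F ax -9.1 lat -0.2 z 3.0
22 18.1 F ax -8.2 lat 0.2 z 2.7
23 19.1 F ax -9.2 lat -0.4 z 3.2
24 20.1 F ax -9.0 lat 0.0 z 2.8
25 21.1 F ax -9.2 lat -0.4 z 4.2
26 22.1 F ax -8.0 lat 0.3 z 3.0
27 23.1 F ax -9.4 lat 0.8 z 2.9
28 24.1 F ax -8.5 lat 0.2 z 2.6
29 25.1 F ax -9.3 lat -0.1 z 4.3
30 26.1 F ax -8.8 lat 1.1 z 3.1
31 27.1 F ax -8.8 lat 0.4 z 3.1
32 28.1 F ax -9.5 lat 0.3 z 2.8
33 29.1 F ax -8.7 lat 0.2 z 3.1
34 30.1 F ax -8.9 lat -0.0 z 2.4
35 31.1 F ax -8.4 lat -0.9 z 3.5
36 32.2 F ax -9.3 lat -0.2 z 3.4
37 33.1 F ax -9.0 lat 0.5 z 2.5
38 34.2 F ax -9.3 lat -0.2 z 3.0
39 35.2 F ax -9.0 lat -0.6 z 3.1
40 36.1 F ax -8.2 lat 0.1 z 3.3
41 37.1 F ax -8.8 lat 0.4 z 3.3
42 38.1 F ax -8.4 lat 0.6 z 3.8
43 39.1 F ax -9.1 lat 0.9 z 3.9
44 40.2 F ax -7.9 lat -1.1 z 3.5
22.7917 0.015543440565306986
```

```bash
python3 - <<'E'
from h import *
from cell import *
def go(d,z,speed):
    p=enc(E0,[-120+d,30.7,0])[0]; ctrl.line_to([p[0],p[1],z],speed=speed)
go(46,.045,.03); ctrl.sleep(.3)
ax=np.array([np.cos(E0[2]),np.sin(E0[2]),0]); print("depth",(np.array(ctrl.current_ee_pos())-enc(E0,[-120,30,0])[0])@ax*1000)
go(-12,.045,.08); go(-40,.045,.15); go(-40,.006,.08); print(ctrl.current_ft_force()); go(-40,.003,.02); ctrl.sleep(.2); print(ctrl.current_ft_force(),ctrl.current_ee_pos())
gripper_open(); ctrl.sleep(.2); go(-40,.13,.12); ctrl.sleep(.1)
p=enc(E0,[-90,-20,260])[0]; ctrl.reach(p,down(E0[2])); im,K,T=wrist("w_enc3"); print(ctrl.current_clock())
r=cut_out("drift","wrist")
if r:
  uv=np.argwhere(r[0]["pixels"])[:,::-1];q=fish_plane(uv,K,T,.008)[:,:2];w,v=np.linalg.eigh(np.cov(q.T));print(r[0]["score"],q.mean(0),v[:,1],np.ptp(q@v[:,1]))
cv2.imwrite("pics/crop3.png",cv2.resize(im[60:240,110:390],None,fx=2.8,fy=2.8,interpolation=cv2.INTER_CUBIC))
clamp(20)
E
```

```text
depth 42.302893297359724
[ 0.24761503  0.52878555 -1.74269431]
[ 0.0602778   0.1300471  -1.25974037] [0.42485477 0.05057898 0.00315462]
29.0917
0.56 [0.4395028  0.04938013] [-0.99510389  0.09883445] 0.13588198864056178
```

View pics/crop3.png

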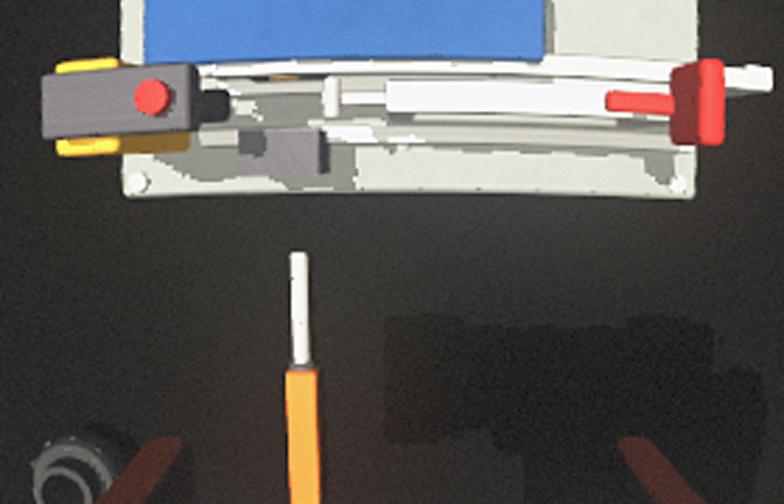

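The pin now shows only behind the channel, near (285,77). The drift lies flat in front of the boss, from (300,250) down to (303,500). The red tab's rear edge is at about x=722, i.e. enclosure y ≈ -130. Next I push the tab.

```bash
cat > push.py <<'E'
from h import *
from cell import *
import sys
lat=np.array([-np.sin(E0[2]),np.cos(E0[2]),0])
def go(y,z=.126,speed=.03,x=0):
    p=enc(E0,[x,y,0])[0]; ctrl.line_to([p[0],p[1],z],speed=speed)
    F=np.array(ctrl.current_ft_force()); t=(np.array(ctrl.current_ee_pos())-enc(E0,[0,0,0])[0])@lat*1000
    return -F@lat,t
E
python3 - <<'E'
from push import *
p=enc(E0,[0,-168,200])[0]
qs=[(np.abs(q-np.array(ctrl.current_joints())).max(),y) for y in(E0[2]+np.pi/2,E0[2]-np.pi/2) if (q:=ctrl.inverse_kinematics(p,down(y))) is not None];print(qs)
ctrl.reach(p,down(min(qs)[1])); go(-168,speed=.12); ctrl.sleep(.2)
b=np.mean([-np.array(ctrl.current_ft_force())@lat for _ in range(5)]); print("bias",b,ctrl.current_clock())
y=-160; go(y,speed=.06); c=None
while y<-20:
    st=3 if c is None or y-c<32 else 1
    y+=st; f,t=go(y,speed=.05 if st==3 else .03); f-=b
    if c is None and f>1.5: c=y-1; print("contact")
    print(y,"t%.1f f%.1f"%(t,f),end="; ")
    if f>19 or ctrl.current_clock()>56: print("stop");break
    if c is None and y>-115: print("nocontact");break
print(ctrl.current_clock(),ctrl.current_ft_force())
E
```

```text
[(np.float64(1.8139871798897553), 1.4735963267948966), (np.float64(1.3276054737000373), -1.6679963267948965)]
bias -0.9219294669881265 32.6583
contact
-157 t-156.8 f1.7; -154 t-153.8 f1.0; -151 t-150.8 f0.9; -148 t-147.8 f0.3; -145 t-144.8 f1.3; -142 t-141.8 f0.3; -139 t-139.0 f2.5; -136 t-135.9 f2.3; -133 t-132.7 f1.5; -130 t-129.7 f0.6; -127 t-126.6 f1.4; -124 t-123.7 f1.5; -123 t-123.0 f3.2; -122 t-122.1 f3.0; -121 t-120.9 f3.8; -120 t-119.9 f2.0; -119 t-118.9 f2.9; -118 t-117.9 f2.4; -117 t-116.9 f3.4; -116 t-115.9 f2.1; -115 t-114.9 f2.5; -114 t-113.9 f3.1; -113 t-112.9 f3.4; -112 t-111.9 f3.3; -111 t-110.9 f3.3; -110 t-109.9 f2.4; -109 t-108.9 f2.7; -108 t-107.9 f2.5; -107 t-106.9 f3.6; -106 t-105.9 f2.6; -105 t-104.9 f1.9; -104 t-103.9 f2.4; -103 t-102.9 f3.2; -102 t-101.9 f2.7; -101 t-100.9 f2.4; -100 t-99.9 f3.4; -99 t-98.9 f3.2; -98 t-97.9 f2.9; -97 t-96.9 f2.3; -96 t-95.9 f2.4; -95 t-94.9 f2.5; -94 t-93.9 f2.6; -93 t-92.9 f2.4; -92 t-91.9 f1.7; -91 t-90.9 f2.9; -90 t-89.9 f3.3; -89 t-89.0 f3.0; -88 t-88.6 f6.3; -87 t-88.3 f8.2; -86 t-87.6 f8.7; Traceback (most recent call last):
  File "<stdin>", line 9, in <module>
  File "push.py", line 6, in go
    p=enc(E0,[x,y,0])[0]; ctrl.line_to([p[0],p[1],z],speed=speed)
                          ~~~~~~~~~~~~^^^^^^^^^^^^^^^^^^^^^^^^^^^
host.IKError: the arm cannot follow that straight line within its joint ranges
```

```bash
python3 - <<'E'
from push import *
print(ctrl.current_clock(),np.round(ctrl.current_joints(),3),ctrl.current_ft_force())
for dy in(0,.1,.2,.3,np.pi):
    y=E0[2]-np.pi/2+dy
    for yy in(-100,-85,-60):
        q=ctrl.inverse_kinematics(enc(E0,[0,yy,126])[0],down(y)); print(round(dy,1),yy,None if q is None else np.round(q,2))
E
```

```text
45.4417 [-0.261  0.431  1.665 -0.003  1.046  2.979] [ 0.84264408 -7.87186239  0.54404868]
0 -100 [-0.28  0.43  1.66 -0.    1.05  2.95]
0 -85 None
0 -60 None
0.1 -100 [-0.28  0.43  1.66 -0.    1.05  2.85]
0.1 -85 [-0.26  0.43  1.66 -0.    1.05  2.88]
0.1 -60 [-0.22  0.43  1.67 -0.    1.05  2.92]
0.2 -100 [-0.28  0.43  1.66 -0.    1.05  2.75]
0.2 -85 [-0.26  0.43  1.66 -0.    1.05  2.78]
0.2 -60 [-0.22  0.43  1.67 -0.    1.05  2.82]
0.3 -100 [-0.28  0.43  1.66 -0.    1.05  2.65]
0.3 -85 [-0.26  0.43  1.66 -0.    1.05  2.68]
0.3 -60 [-0.22  0.43  1.67 -0.    1.05  2.72]
3.1 -100 [-0.28  0.43  1.66 -0.    1.05 -0.19]
3.1 -85 [-0.26  0.43  1.66 -0.    1.05 -0.16]
3.1 -60 [-0.22  0.43  1.67 -0.    1.05 -0.12]
```

Joint 6 ran into its range limit. I'll back off, turn the tool by 0.15 rad, and resume.

```bash
python3 - <<'E'
from push import *
go(-100,speed=.06); ctrl.reach(enc(E0,[0,-100,126])[0],down(E0[2]-np.pi/2+.15)); ctrl.sleep(.1)
b=np.mean([-np.array(ctrl.current_ft_force())@lat for _ in range(5)]); print("bias",b,ctrl.current_clock())
go(-93,speed=.05); y=-93
while y<-45:
    y+=1; f,t=go(y); f-=b
    print(y,"t%.1f f%.1f"%(t,f),end="; ")
    if f>19 or ctrl.current_clock()>57.5: print("stop");break
print(ctrl.current_clock())
E
```

```text
bias 0.5024123116983601 46.1917
-92 t-92.0 f0.1; -91 t-91.0 f-0.4; -90 t-90.0 f0.0; -89 t-89.1 f0.5; -88 t-88.8 f4.9; -87 t-88.4 f7.3; -86 t-87.5 f6.3; -85 t-87.0 f9.3; -84 t-86.0 f9.6; -83 t-85.0 f9.2; -82 t-84.3 f10.6; -81 t-83.6 f10.0; -80 t-82.9 f12.2; -79 t-79.7 f2.9; -78 t-78.1 f3.5; -77 t-76.9 f3.7; -76 t-76.1 f5.1; -75 t-75.2 f5.2; -74 t-74.0 f3.4; -73 t-72.7 f2.7; -72 t-72.3 f5.8; -71 t-71.7 f5.7; -70 t-71.0 f6.9; -69 t-70.2 f8.6; -68 t-69.4 f8.4; -67 t-68.8 f10.7; -66 t-68.7 f13.2; -65 t-68.5 f16.3; -64 t-68.4 f19.8; stop
53.7333
```

```bash
python3 - <<'E'
from push import *
go(-72,speed=.03); print(go(-90,speed=.06)); go(-90,z=.2,speed=.12)
p=enc(E0,[-90,-20,260])[0]; ctrl.reach(p,down(E0[2])); im,K,T=wrist("w_end"); print(ctrl.current_clock(),ctrl.current_ft_force())
hsv=cv2.cvtColor(im,cv2.COLOR_BGR2HSV);m=((hsv[...,0]<8)|(hsv[...,0]>172))&(hsv[...,1]>150)&(hsv[...,2]>100);m[115:]=0
n,l,st,c=cv2.connectedComponentsWithStats(m.astype(np.uint8));print([s.tolist() for s in st[1:] if s[4]>50])
print("rear edge px at y=-57..-69",[(y,fish_proj(enc(E0,[(0,y,152)]),K,T)[0].round(1).tolist()) for y in(-51,-57,-63,-69)])
cv2.imwrite("pics/crop5.png",cv2.resize(im[60:240,110:390],None,fx=2.8,fy=2.8,interpolation=cv2.INTER_CUBIC))
E
```

```text
(np.float64(0.10817175160772151), np.float64(-89.99058273583199))
56.6083 [-0.35981822  0.13364624 -0.20944061]
[[286, 78, 11, 32, 286], [158, 90, 12, 12, 112], [258, 92, 26, 8, 147]]
rear edge px at y=-57..-69 [(-51, [287.1, 93.0]), (-57, [293.8, 93.2]), (-63, [300.4, 93.4]), (-69, [307.0, 93.6])]
```

View pics/crop5.png

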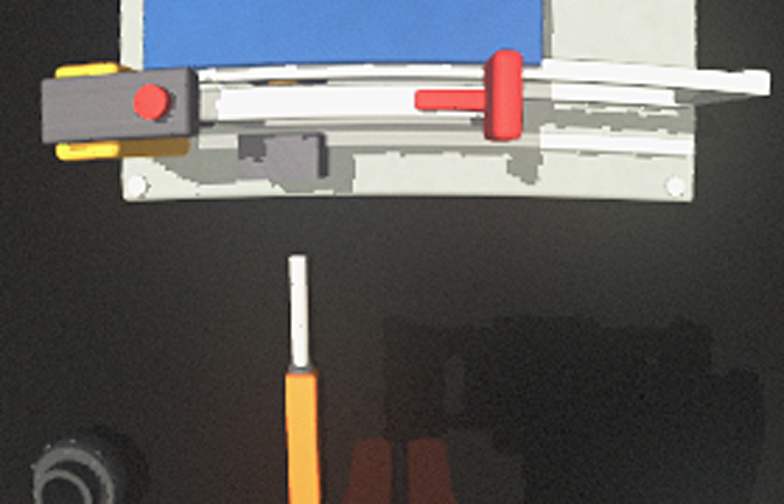

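The tab's rear edge (px 297) is at y ≈ -60, about 1–2 mm back from the push end, which fits a caught guard. The red cap sits the same relative to its housing as before the push, so the bolt is down. The drift is flat and the robot is clear.

```bash
python3 -c "
from cell import *
print(ctrl.hand_in(),ctrl.current_clock())"
```

```text
the job is handed in; nothing more can be done
the job is handed in; nothing more can be done
```

The job is handed in at about 57 s of the 64 s limit, no verdict shown: the pin was driven about 30 mm, the drift is back flat on the bench, and the guard was pushed gently to its stop (peak about 20 N) and looks latched in the last picture.

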